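# Check the stop of a brake lever

## Robot

A 6-joint arm with a two-finger parallel gripper is mounted at the origin on a cart in front of the work surface, level with it; the furniture and walls round the work are solid. World frame = base frame: x ahead of the robot, y to its left, z up, the work surface at z = 0. Lengths are in mm, angles in rad, forces in N, time in s.
With the tool pointing down it reaches from about 250 to 725 mm from the base axis. Payload 4 kg.
Tool frame: the origin (TCP) lies between the finger pads; the fingertips stand 14 mm ahead of it and the grasp point (between the pads) lies 5 mm behind it; z points along the fingers, y is the line along which they close (so a half turn about z gives the same grasp; the last joint's range is limited). The gripper opens to 85 mm and grips with 20 to 120 N. Pads are 22 mm wide; open, the fingers measure 114 mm over their backs; the gripper's body (76 mm by 85 mm) begins 54 mm behind the grasp point. The pads swing forward as they close: fully open they stand 13 mm farther back than shut.
Start: joints at [-1.115, 0.241, 0.005, 1.335, 0, 1.571], TCP at [220.089, -448.955, 245.306] pointing down, gripper open.
Joint ranges: [-2.72, 2.72], [-1.05, 1.87], [-1.09, 1.28], [-1.99, 2.15], [-1.42, 1.44], [-3.14, 3.14]. Speed limits (rad/s): [2.79, 2.79, 3.14, 3.14, 3.14, 3.14].

## Interface

Orientations are given as a rotation vector (axis times angle).
In Python, from workcell import monitor, eyes, r gives the robot as it stands.
- The arm moves only by the shell command python3 -m creep 'ROWS' [FORCE]. ROWS is JSON, a list of rows, each a list of 5 numbers: the finger opening in cm, from 0 to 8.54, then the shift along the tool's x, y, z in cm, then the turn about the tool's z in rad. In form: [[fingers, dx, dy, dz, spin], ...]. A call has exactly 8 rows; each row shifts and turns the commanded pose from where the row before left it, along the tool's axes as they then stand; what a row does not reach is not made up. A row lasts 1/10 s, in which the tool goes at most 50 mm and 8.59 degrees, less where a joint would pass 70% of its speed; a pose out of reach is approached as far as the arm can. A call is refused whole if a number of a shift passes 5 or a number of a turn 0.15, either way. A call with a gripper value outside its range is refused whole. The fingers move at their own pace and stop on an object; FORCE is the grip in N (left out, the last holds). Time passes only in rows, so rows that do not move let the fingers close, or fill a call up. It gives the time, the measured TCP pose, the force, the opening and the grip force at its end, in the units of the state.
- monitor.get_state(): the state, without advancing time (a new reading comes with each control period).
- eyes.snapshot(name): name is "scene" or "top"; returns a dict with "frame" (384x512x3 uint8, red, green, blue), "range_z" (384x512 float32, mm along the optical axis (not along the pixel's ray), 0 where there is no reading), "fx", "fy", "cx", "cy" (pixels), "R" (3x3) and "t" (3): a world point X has camera coordinates R X + t. Camera axes: x right, y down, z forward; pixel columns grow to the right and rows downward; lengths in mm; the calibration is good to about 2 mm. A picture is of the moment at which its call begins.
- r.job_done(): hands the job in; it is judged then, once.
The state is a dict: "time_s": time; "joints": joint angles; "qd": joint speeds; "tau": joint torques, N m; "tool_pos": TCP position; "eef_rot": TCP orientation; "ft_force": force on the tool from outside, world axes, zero at the start; "wrist_torque": the same for the moment, N m; "grip_width": opening from 0.0 (shut) to 1.0 (fully open); "grip_force": force on a finger pad.
Only numpy, scipy, OpenCV 4.12 (cv2) and the standard library are available. Lean on these libraries where they do the work, as an engineer would, in place of code of your own. Each camera call takes 0.05 s, during which the arm holds its last target. There are 200 camera calls.

## Task

Two brake handles of the rolling easel are clamped on the desk: check the one with the longer lever. With the outside of the fingers press its lever in towards the grip until it stops, let it come all the way out again, then press it in to its stop once more and finish while still holding it there, so that the gap left to the grip can be seen. Only push the lever from its outer side, firmly but without forcing it; do not take hold of it or touch the grip, and leave the other handle and the things round about alone.

Things in the scene. Friction and masses are not known exactly. Their poses are not given: they have to be found in the camera images.
- long_stand: brake handle with the LONGER lever (aluminium blade 130 long, 12 thick, 14 high, 17 ball end) on a steel foot 110 x 100 x 14 fixed to the desk. Origin: centre of the foot's underside; x from lever towards bar (the way to press), y along the bar towards the lever's pivot, z up. Level bar 195 above the desk at x=+35; post and clamp (36 wide, up to 222 high) at x=+35, y=+25; lever in front of the bar, pivot at x=-10, y=+45.
- long_lever (a joint): the longer lever, on its upright pivot: 0 = fully out (at rest, blade slanted 0.20 rad away from the bar), grows as it is pressed in; 0.26 rad = at its stop, blade about 17 mm short of the grip. A spring pushes it out: at long_pad about 2.4 N starts it and 4.9 N holds it at the stop, which is hard.
- long_pad (a point): point on the outer face of that lever's blade (away from the grip), at mid-height, 195 above the desk, 105 from the pivot, 25 from the free end. It moves with the lever; x = square through the blade towards the grip, y = along the blade towards the pivot, z up.
- long_pivot (a point): the pivot of the longer lever, on its upright axis, 195 above the desk.
- long_grip: rubber hand grip beside the longer lever, 110 long, 30 in diameter (end flanges 37), lying along the stand's y; origin on its axis at the end nearest the clamp. Not to be touched.
- short_stand: other handle, the same but with the SHORTER lever (blade 75 long). Origin: centre of the foot's underside; x from lever towards bar (the way to press), y along the bar towards the lever's pivot, z up. Either handle may stand at the left or the right. Leave it alone.
- short_lever (a joint): the shorter lever: 0 = fully out, as it must stay; 0.26 rad = at its stop.
- short_pad (a point): point on the outer face of that lever's blade (away from the grip), at mid-height, 195 above the desk, 50 from the pivot, 25 from the free end. It moves with the lever; x = square through the blade towards the grip, y = along the blade towards the pivot, z up.
- paint_jar: paint jar with screw lid, 54 x 54 x 62, stands between the two handles; origin under its centre. Leave alone.
- cup_beside: white paper paint cup, 56 x 56 x 66, behind the handles; origin under its centre. Leave alone.
- tape: roll of masking tape lying flat, 101 across, 24 high; origin under its centre. Leave alone.
- marker: marker pen lying on the desk near the front edge, 124 long, 17 high; origin under its centre. Leave alone.
- paint_cup_03: white paper paint cup, 48 x 48 x 56, behind the handles; origin under its centre. Leave alone.
- paint_cup_05: white paper paint cup, 50 x 51 x 52, behind and to the right; origin under its centre. Leave alone.

How it is judged:
By the outcome, as a careful person would: the job done as asked, in the order asked, and still so for the second after the job is handed in, while the arm keeps its last pose, push and grip.
It also fails if it takes over 40 s, if anything falls off the work surface, if the arm or the gripper's body presses on something with over 40 N, if the wrist force passes 120 N, or if a joint passes its speed limit or range.

## Working session

There is one attempt and no reset: what is moved stays moved. The work goes in short steps, Python scripts to look and compute and a shell command to move; the robot and the scene stay as the last step left them, time stands still between calls to the robot, and variables do not carry over. Pictures are saved under pics/ and viewed, at most 10 in all, crops included, and the job is handed in when it is done.

```bash
mkdir -p pics; python3 - <<'E'
from workcell import monitor, eyes, r
import cv2,pickle
s=monitor.get_state();print(s)
for n in("scene","top"):
    d=eyes.snapshot(n);pickle.dump(d,open(n+'.pkl','wb'))
    cv2.imwrite(f'pics/{n}0.png',d['frame'][:,:,::-1]);print(n,d['fx'],d['cx'],d['R'],d['t'])
E
```

```text
{'time_s': 0.0, 'joints': array([-1.11501951e+00,  2.41427895e-01,  3.67502221e-03,  1.33518499e+00,
        8.93718554e-06,  1.57078658e+00]), 'qd': array([ 0.00050271,  0.00199429, -0.00169753,  0.00143866, -0.00068462,
       -0.00055644]), 'tau': array([ 3.40976885e-04, -3.72317219e+01,  2.52408922e+01,  1.71265175e-02,
       -4.46744252e-05, -1.00383804e-05]), 'tool_pos': array([ 219.8091346 , -448.40128455,  244.38669844]), 'eef_rot': array([-3.05833099e+00, -7.09294950e-01,  7.45790643e-04]), 'ft_force': array([-0.26343522,  0.5053343 , -0.0330554 ]), 'wrist_torque': array([ 0.00423561, -0.01505053,  0.02887734]), 'grip_force': 0.0, 'grip_width': 1.00062275804269}
scene 351.42191219342646 254.42451955915197 [[-0.55140008 -0.83424021  0.00111009]
 [-0.57837958  0.38132662 -0.72115675]
 [ 0.60119465 -0.39828795 -0.69277103]] [419.62179064 366.55506951 658.9586099 ]
top 347.7580216994978 256.2201366493824 [[ 0.01163012 -0.99931169  0.03522623]
 [-0.99158569 -0.01606816 -0.12845088]
 [ 0.12892848 -0.03343592 -0.99109005]] [100.41249766 565.66796754 900.12793686]
```

View pics/scene0.png

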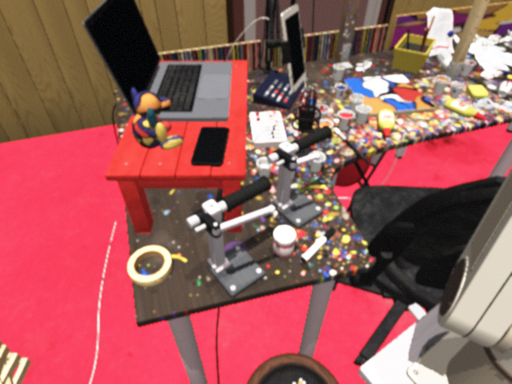

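View pics/top0.png

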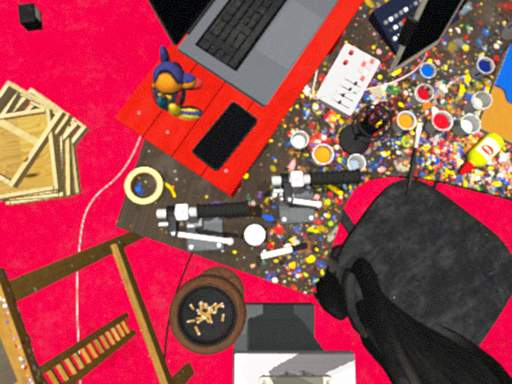

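The longer lever is on the left handle, at about top (175–232, 240). The shorter one is on the right, at about (290–320, 203). I'll enlarge both views.

```bash
python3 - <<'E'
import cv2
a=cv2.imread('pics/top0.png')[185:265,145:275];cv2.imwrite('pics/topc.png',cv2.resize(a,None,fx=6,fy=6,interpolation=cv2.INTER_CUBIC))
a=cv2.imread('pics/scene0.png')[120:300,180:340];cv2.imwrite('pics/scc.png',cv2.resize(a,None,fx=3.3,fy=3.3,interpolation=cv2.INTER_CUBIC))
E
```

```text
(no output)
```

View pics/topc.png

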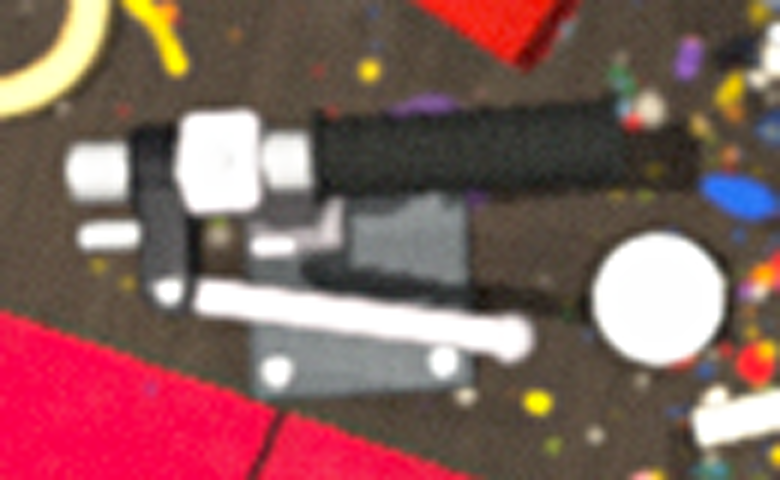

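View pics/scc.png

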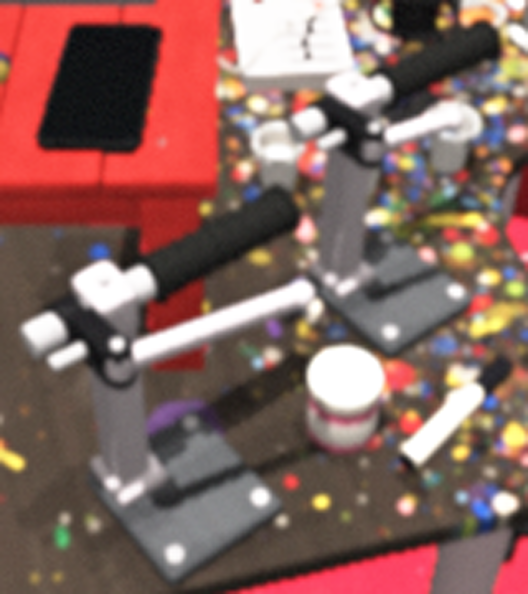

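The top crop shows the pivot at (173.0, 233.5), the ball at (230.5, 241.7), the foot screws at (191, 247) and (218.8, 245.3), and the grip from (198, 211) to (260, 210). I'll convert these to world points.

```bash
cat > h.py <<'E'
import numpy as np,pickle
def ray(d,u,v,z):
    R,t=np.array(d['R']),np.array(d['t']);w=R.T@[(u-d['cx'])/d['fx'],(v-d['cy'])/d['fy'],1];c=-R.T@t
    return c+w*(z-c[2])/w[2]
def dep(d,u,v):
    R,t=np.array(d['R']),np.array(d['t']);k=d['range_z'][int(round(v)),int(round(u))]
    return R.T@(k*np.array([(u-d['cx'])/d['fx'],(v-d['cy'])/d['fy'],1])-t)
E
python3 - <<'E'
from h import *
np.set_printoptions(precision=1,suppress=True)
T=pickle.load(open('top.pkl','rb'));S=pickle.load(open('scene.pkl','rb'))
for n,x,y,z in [('pivot',168,291,205),('ball',513,340,195),('scrA',276,372,14),('scrB',443,362,14),('gripA',315,150,195),('gripB',610,148,195),('clamp',218,160,222),('jar',659,298,62),('footFL',250,398,14),('footFR',470,382,14),('footBR',465,195,14),('bladeA',200,298,195),('bladeB',490,335,195)]:
    u,v=145+x/6,185+y/6;print(n,ray(T,u,v,z),dep(T,u,v))
for n,x,y,z in [('pivot',118,345,205),('ball',302,293,195),('clamp',100,280,222),('gripB',282,205,195),('footcorner',172,580,14),('footR',282,505,14),('jar',345,375,62)]:
    u,v=180+x/3.3,120+y/3.3;print('S',n,ray(S,u,v,z),dep(S,u,v))
# edge: foot outlines via grip axis angle
E
```

```text
pivot [457.4 291.7 205. ] [457.3 290.6 210.4]
ball [441.4 168.6 195. ] [441.5 168.3 202.7]
scrA [425.5 280.8  14. ] [425.6 280.3  17. ]
scrB [430.8 206.6  14. ] [430.8 206.3  18.2]
gripA [509.6 242.5 195. ] [508.1 240.1 212.4]
gripB [511.9 134.4 195. ] [510.5 134.5 211.3]
clamp [503.3 272.7 222. ] [503.6 273.6 217.5]
jar [459.6 111.6  62. ] [459.6 111.6  62. ]
footFL [413.9 291.9  14. ] [413.4 294.8  -3.8]
footFR [422.1 194.3  14. ] [421.8 195.    1.2]
footBR [505.8 198.5  14. ] [505.7 198.5  15. ]
bladeA [455.2 282.1 195. ] [455.1 280.7 202.7]
bladeB [443.2 177.  195. ] [443.2 176.6 203. ]
S pivot [459.7 288.9 205. ] [455.1 290.9 210.7]
S ball [442. 169. 195.] [437.5 172.5 201. ]
S clamp [496.8 279.1 222. ] [502.1 276.9 216.2]
S gripB [515.8 132.9 195. ] [504.4 141.2 207.8]
S footcorner [410.  291.4  14. ] [412.8 290.    8.5]
S footR [417.5 196.2  14. ] [419.7 194.5   9.7]
S jar [457.7 113.7  62. ] [458.5 113.   60.7]
```

```bash
python3 - <<'E'
from h import *
for f in('top','scene'):
    d=pickle.load(open(f+'.pkl','rb'));k=d['range_z'].astype(float);v,u=np.mgrid[:384,:512]
    P=np.stack([(u-d['cx'])/d['fx']*k,(v-d['cy'])/d['fy']*k,k],-1).reshape(-1,3)[k.ravel()>0]
    P=(P-np.array(d['t']))@np.array(d['R'])
    for y in range(-450,300,75):
        print(f,y,[ (int(m.max()) if len(m:=P[(abs(P[:,1]-y)<37)&(abs(P[:,0]-x)<25),2]) else None) for x in range(150,601,50)])
    if f=='top':
        # blade top points & grip top
        m=P[(P[:,2]>196)&(P[:,2]<208)&(P[:,0]<475)&(P[:,0]>425)&(P[:,1]>160)&(P[:,1]<285)]
        for y in range(165,285,15):
            q=m[abs(m[:,1]-y)<6]; print(y,len(q),q.mean(0).round(1) if len(q) else '')
        g=P[(P[:,2]>203)&(P[:,2]<216)&(P[:,0]>485)&(P[:,0]<535)&(P[:,1]>135)&(P[:,1]<235)];print(np.polyfit(g[:,1],g[:,0],1),g.mean(0))
E
```

```text
top -450 [42, -98, -189, -188, -188, -188, -187, -186, -188, 3]
top -375 [137, 37, -103, -189, -188, -186, -186, -186, -186, -3]
top -300 [199, 157, 72, -16, -182, -186, -185, -186, 8, 16]
top -225 [231, 297, 151, 163, 110, 0, -188, -195, None, 3]
top -150 [4, 306, 280, 217, 129, -36, 2, 3, 202, 214]
top -75 [4, -708, 148, 151, 101, 5, 5, 21, 202, 213]
top 0 [4, -710, -710, 4, 5, 20, 20, 204, 214, 218]
top 75 [4, -709, -708, -708, 4, 19, 65, 65, 213, 213]
top 150 [4, -207, -208, -210, 3, 4, 205, 215, 224, 230]
top 225 [-208, -204, -205, -206, -215, 17, 206, 214, 224, 232]
165 26 [444.  166.8 201.3]
180 28 [445.1 180.4 201.3]
195 30 [446.8 194.6 201.4]
210 32 [448.7 209.5 201.6]
225 32 [450.8 224.6 201.8]
240 34 [452.4 239.6 201.7]
255 33 [454.2 254.5 201.6]
270 33 [456.1 269.5 201.7]
[-7.20383215e-02  5.24921564e+02] [511.63155984 184.48520493 208.20961498]
scene -450 [None, None, -583, -567, -577, -710, -189, -188, -189, 3]
scene -375 [None, None, -596, -584, -585, -593, -188, -185, -186, 0]
scene -300 [None, 64, 39, -59, -711, -709, -186, -187, 5, 14]
scene -225 [None, 213, 180, 107, 25, 0, -189, -196, -718, 1]
scene -150 [None, 305, 279, 213, 126, -711, 0, 3, 201, 213]
scene -75 [3, -713, 149, 151, 84, 3, 3, 19, 206, 212]
scene 0 [418, None, None, 3, 3, 19, 19, 202, 215, 218]
scene 75 [419, None, None, None, 3, 22, 64, 64, 212, 211]
scene 150 [3, -209, -207, -210, 3, 4, 203, 213, 223, 230]
scene 225 [None, -225, -204, -209, -219, 16, 203, 214, 222, 230]
```

```bash
python3 - <<'E'
from h import *
import cv2
for f in('top','scene'):
    d=pickle.load(open(f+'.pkl','rb'));k=d['range_z'].astype(float);v,u=np.mgrid[:384,:512]
    P=np.stack([(u-d['cx'])/d['fx']*k,(v-d['cy'])/d['fy']*k,k],-1).reshape(-1,3)
    P=(P-np.array(d['t']))@np.array(d['R']);Z=P.reshape(384,512,3)
    for vv in range(220,384,20): print(f,vv,[ (tuple(Z[vv,uu].astype(int)) if k[vv,uu]>0 else 0) for uu in range(290,512,30)])
a=cv2.imread('pics/top0.png')[200:384,220:512];b=cv2.imread('pics/scene0.png')[150:384,300:512]
b=cv2.resize(b,None,fx=1.5,fy=1.5);a=cv2.resize(a,None,fx=1.6,fy=1.6);h=max(len(a),len(b))
p=lambda q:np.pad(q,((0,h-len(q)),(0,0),(0,0)))
cv2.imwrite('pics/c3.png',np.hstack([p(a),p(b)]))
E
```

```text
top 220 [(np.int64(501), np.int64(14), np.int64(14)), (np.int64(503), np.int64(-71), np.int64(0)), (np.int64(543), np.int64(-345), np.int64(-618)), (np.int64(518), np.int64(-317), np.int64(-194)), (np.int64(519), np.int64(-418), np.int64(-191)), (np.int64(521), np.int64(-526), np.int64(-199)), (np.int64(524), np.int64(-648), np.int64(-227)), (np.int64(560), np.int64(-1124), np.int64(-716))]
top 240 [(np.int64(447), np.int64(12), np.int64(0)), (np.int64(448), np.int64(-70), np.int64(-1)), (np.int64(450), np.int64(-217), np.int64(-205)), (np.int64(451), np.int64(-314), np.int64(-192)), (np.int64(452), np.int64(-414), np.int64(-190)), (np.int64(453), np.int64(-519), np.int64(-194)), (np.int64(455), np.int64(-630), np.int64(-206)), (np.int64(456), np.int64(-757), np.int64(-236))]
top 260 [(np.int64(392), np.int64(12), np.int64(-2)), (np.int64(393), np.int64(-70), np.int64(-1)), (np.int64(384), np.int64(-213), np.int64(-198)), (np.int64(385), np.int64(-311), np.int64(-191)), (np.int64(386), np.int64(-414), np.int64(-195)), (np.int64(387), np.int64(-513), np.int64(-191)), (np.int64(388), n
[... 5178 characters left out ...]
1)), (np.int64(354), np.int64(-41), np.int64(-716)), (np.int64(288), np.int64(-140), np.int64(-715)), (np.int64(135), np.int64(116), np.int64(0)), (np.int64(102), np.int64(67), np.int64(2)), (np.int64(69), np.int64(24), np.int64(12)), (np.int64(39), np.int64(45), np.int64(110)), (np.int64(15), np.int64(57), np.int64(181))]
scene 380 [(np.int64(254), np.int64(227), np.int64(-227)), (np.int64(211), np.int64(168), np.int64(-216)), (np.int64(236), np.int64(-89), np.int64(-718)), (np.int64(110), np.int64(143), np.int64(0)), (np.int64(78), np.int64(97), np.int64(1)), (np.int64(47), np.int64(56), np.int64(12)), (np.int64(19), np.int64(55), np.int64(83)), (np.int64(-2), np.int64(59), np.int64(147))]
```

View pics/c3.png

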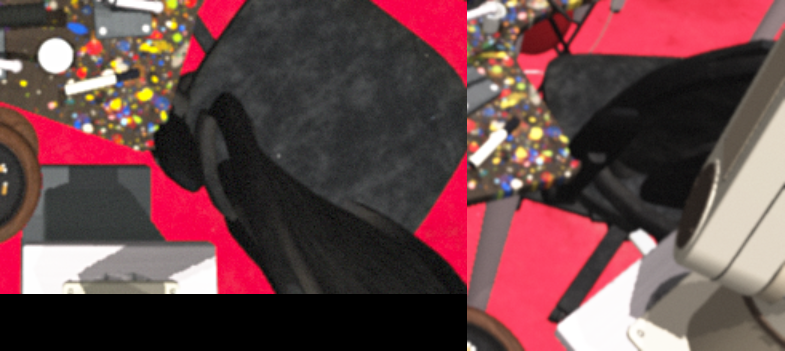

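The left handle fits the given sizes: pivot to ball is about 124 mm, blade top is at about 202 and yaw is about 0.07. A black coat on a chair back, at least 300 high near (200, −160), lies between the start pose and the handle. I'll close the fingers and lift first, then cross high.

```bash
python3 -m creep '[[0,0,0,-2.5,0],[0,0,0,-2.5,0],[0,0,0,-2.5,0],[0,0,0,-2.5,0],[0,0,0,-2.5,0],[0,0,0,-2.5,0],[0,0,0,-2.5,0],[0,0,0,-2.5,0]]' 20; python3 -c "
from workcell import monitor as m;s=m.get_state();print(s['joints'])"
```

```text
time_s: 0.9
tool_pos: [220.0, -448.7, 445.9]
eef_rot: [-3.059, -0.71, 0.0]
ft_force: [0.3, 0.7, 0.3]
grip_width: -0.001
grip_force: 0.0
[-1.11496908e+00  2.60990335e-01  5.50786779e-01  1.86149485e+00
  8.60651197e-06  1.57080949e+00]
```

```bash
python3 -m creep '[[0,2,-0.8,0,0],[0,4.4,-1.9,0,0],[0,4.4,-1.9,0,0],[0,4.4,-1.9,0,0],[0,4.4,-1.9,0,0],[0,4.4,-1.9,0,0],[0,4.4,-1.9,0,0],[0,3,-1.3,0,0]]'; python3 -m creep '[[0,0,0,0,-0.14],[0,0,0,0,-0.14],[0,0,0,0,-0.14],[0,0,0,0,-0.14],[0,0,0,0,-0.14],[0,0,0,0,-0.14],[0,0,0,0,-0.14],[0,0,0,0,-0.135]]'
```

```text
time_s: 1.7
tool_pos: [444.0, -187.0, 444.8]
eef_rot: [-3.059, -0.713, 0.001]
ft_force: [0.6, -0.8, -1.1]
grip_width: -0.002
grip_force: 0.0
time_s: 2.5
tool_pos: [442.5, -189.5, 444.8]
eef_rot: [-2.214, -2.227, 0.001]
ft_force: [-0.5, 0.2, 0.9]
grip_width: 0.001
grip_force: 0.0
```

```bash
python3 -m creep '[[0,4.7,-0.5,0,0],[0,4.7,-0.5,0,0],[0,4.7,-0.5,0,0],[0,4.7,-0.5,0,0],[0,4.7,-0.5,0,0],[0,4.7,-0.5,0,0],[0,4.7,-0.5,0,0],[0,4.7,-0.5,0,0]]'; python3 -m creep '[[0,0,0,2,0],[0,0,0,3,0],[0,0,0,3,0],[0,0,0,3,0],[0,0,0,3,0],[0,0,0,3,0],[0,0,0,2,0],[0,0,0,1,0]]'
```

```text
time_s: 3.3
tool_pos: [401.9, 188.2, 445.1]
eef_rot: [2.221, 2.221, -0.001]
ft_force: [1.3, -0.3, -0.0]
grip_width: -0.001
grip_force: 0.0
time_s: 4.1
tool_pos: [401.2, 185.9, 242.9]
eef_rot: [-2.22, -2.22, 0.007]
ft_force: [-0.3, 0.3, 0.7]
grip_width: -0.0
grip_force: 0.0
```

```bash
python3 -m creep '[[0,0,0,1,0],[0,0,0,1,0],[0,0,0,1,0],[0,0,0,1,0],[0,0,0,0.6,0],[0,0,0,0.4,0],[0,0,0,0,0],[0,0,0,0,0]]'; python3 - <<'E'
from workcell import eyes
import cv2,numpy as np
a=eyes.snapshot('top')['frame'][170:270,140:280,::-1];b=eyes.snapshot('scene')['frame'][150:300,170:310,::-1]
a=cv2.resize(a,None,fx=3.2,fy=3.2,interpolation=2);b=cv2.resize(b,None,fx=2.4,fy=2.4,interpolation=2)
h=max(len(a),len(b));p=lambda q:np.pad(q,((0,h-len(q)),(0,0),(0,0)))
cv2.imwrite('pics/c4.png',np.hstack([p(a),p(b)]))
E
```

```text
time_s: 4.9
tool_pos: [402.8, 186.6, 195.5]
eef_rot: [2.221, 2.221, 0.001]
ft_force: [-0.2, -0.0, 0.7]
grip_width: -0.003
grip_force: 0.0
```

View pics/c4.png

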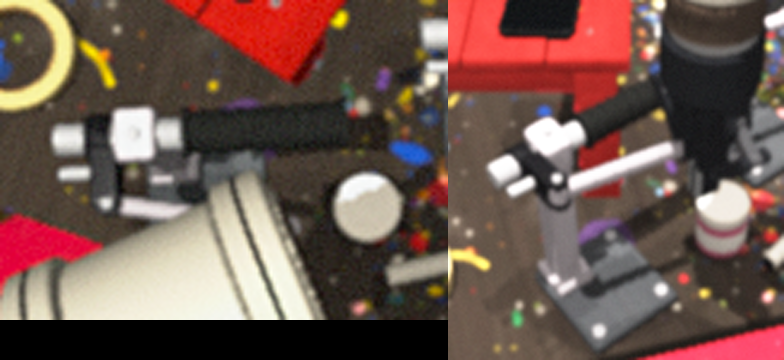

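The scene view shows the closed fingers just outside the lever near its free end, clear of the grip and jar. I'll ease in to first contact.

```bash
python3 -m creep '[[0,0,0.4,0.3,0],[0,0,0.4,0,0],[0,0,0.3,0,0],[0,0,0.3,0,0],[0,0,0.2,0,0],[0,0,0.2,0,0],[0,0,0,0,0],[0,0,0,0,0]]';python3 -m creep '[[0,0,0.2,0,0],[0,0,0.2,0,0],[0,0,0.2,0,0],[0,0,0.2,0,0],[0,0,0.2,0,0],[0,0,0,0,0],[0,0,0,0,0],[0,0,0,0,0]]'
```

```text
time_s: 5.8
tool_pos: [420.5, 186.5, 192.3]
eef_rot: [-2.221, -2.221, 0.0]
ft_force: [0.4, -0.2, 1.2]
grip_width: 0.0
grip_force: 0.0
time_s: 6.6
tool_pos: [430.3, 186.3, 192.1]
eef_rot: [-2.221, -2.221, 0.001]
ft_force: [-2.5, -1.9, -0.4]
grip_width: 0.003
grip_force: 1.4
```

```bash
python3 -m creep '[[0,0,0.2,0,0],[0,0,0.2,0,0],[0,0,0.2,0,0],[0,0,0.2,0,0],[0,0,0.2,0,0],[0,0,0.2,0,0],[0,0,0.1,0,0],[0,0,0,0,0]]';python3 -m creep '[[0,0,0.1,0,0],[0,0,0.1,0,0],[0,0,0.1,0,0],[0,0,0.1,0,0],[0,0,0,0,0],[0,0,0,0,0],[0,0,0,0,0],[0,0,0,0,0]]'
```

```text
time_s: 7.4
tool_pos: [443.4, 186.1, 192.1]
eef_rot: [-2.222, -2.221, 0.002]
ft_force: [-5.5, -2.8, -0.1]
grip_width: -0.005
grip_force: 2.2
time_s: 8.2
tool_pos: [447.2, 186.1, 192.1]
eef_rot: [-2.221, -2.221, 0.002]
ft_force: [-4.3, -3.4, -0.3]
grip_width: 0.003
grip_force: 2.4
```

```bash
for i in 1; do python3 -m creep '[[0,0,0.1,0,0],[0,0,0.05,0,0],[0,0,0,0,0],[0,0,0,0,0],[0,0,0,0,0],[0,0,0,0,0],[0,0,0,0,0],[0,0,0,0,0]]'; python3 -m creep '[[0,0,0.1,0,0],[0,0,0,0,0],[0,0,0,0,0],[0,0,0,0,0],[0,0,0,0,0],[0,0,0,0,0],[0,0,0,0,0],[0,0,0,0,0]]';done
```

```text
time_s: 9.0
tool_pos: [448.7, 186.2, 192.1]
eef_rot: [-2.221, -2.221, 0.002]
ft_force: [-3.9, -3.1, 0.3]
grip_width: -0.005
grip_force: 2.5
time_s: 9.8
tool_pos: [449.6, 186.2, 192.1]
eef_rot: [-2.221, -2.221, 0.002]
ft_force: [-5.4, -1.8, 0.2]
grip_width: -0.001
grip_force: 2.5
```

```bash
python3 -m creep '[[0,0,0.1,0,0],[0,0,0,0,0],[0,0,0,0,0],[0,0,0,0,0],[0,0,0,0,0],[0,0,0,0,0],[0,0,0,0,0],[0,0,0,0,0]]'; python3 -m creep '[[0,0,0.1,0,0],[0,0,0,0,0],[0,0,0,0,0],[0,0,0,0,0],[0,0,0,0,0],[0,0,0,0,0],[0,0,0,0,0],[0,0,0,0,0]]'
```

```text
time_s: 10.6
tool_pos: [450.6, 186.3, 192.1]
eef_rot: [-2.221, -2.221, 0.002]
ft_force: [-4.6, -2.2, 0.3]
grip_width: -0.003
grip_force: 2.6
time_s: 11.4
tool_pos: [451.6, 186.3, 192.1]
eef_rot: [-2.221, -2.221, 0.002]
ft_force: [-5.3, -2.9, 0.3]
grip_width: 0.002
grip_force: 2.6
```

```bash
python3 -m creep '[[0,0,0.1,0,0],[0,0,0,0,0],[0,0,0,0,0],[0,0,0,0,0],[0,0,0,0,0],[0,0,0,0,0],[0,0,0,0,0],[0,0,0,0,0]]'; python3 -m creep '[[0,0,0.1,0,0],[0,0,0,0,0],[0,0,0,0,0],[0,0,0,0,0],[0,0,0,0,0],[0,0,0,0,0],[0,0,0,0,0],[0,0,0,0,0]]'
```

```text
time_s: 12.2
tool_pos: [451.9, 186.3, 192.1]
eef_rot: [-2.22, -2.221, 0.003]
ft_force: [-6.5, -2.0, 1.7]
grip_width: -0.005
grip_force: 3.5
time_s: 13.0
tool_pos: [452.1, 186.3, 192.0]
eef_rot: [-2.219, -2.22, 0.005]
ft_force: [-8.7, -1.3, 2.5]
grip_width: 0.0
grip_force: 4.6
```

The TCP stalls at x≈452 while the force rises, so the lever is at its stop. I'll back off well clear so it springs fully out.

```bash
python3 -m creep '[[0,0,0.1,0,0],[0,0,0,0,0],[0,0,0,0,0],[0,0,0,0,0],[0,0,0,0,0],[0,0,-0.2,0,0],[0,0,-0.4,0,0],[0,0,-0.4,0,0]]'; python3 -m creep '[[0,0,-0.4,0,0],[0,0,-0.4,0,0],[0,0,-0.4,0,0],[0,0,-0.5,0,0],[0,0,-0.5,0,0],[0,0,-0.5,0,0],[0,0,-0.3,0,0],[0,0,0,0,0]]'; python3 - <<'E'
from workcell import eyes
from h import *
import cv2
a=eyes.snapshot('top');b=eyes.snapshot('scene');pickle.dump((a,b),open('out.pkl','wb'))
a=a['frame'][170:270,140:280,::-1];b=b['frame'][150:300,170:310,::-1]
a=cv2.resize(a,None,fx=3.2,fy=3.2,interpolation=2);b=cv2.resize(b,None,fx=2.4,fy=2.4,interpolation=2)
p=lambda q:np.pad(q,((0,360-len(q)),(0,0),(0,0)))
cv2.imwrite('pics/c5.png',np.hstack([p(a),p(b)]))
E
```

```text
time_s: 13.8
tool_pos: [444.6, 186.1, 192.1]
eef_rot: [-2.222, -2.221, 0.002]
ft_force: [-4.1, -3.0, 0.3]
grip_width: -0.003
grip_force: 2.2
time_s: 14.6
tool_pos: [415.4, 186.7, 192.8]
eef_rot: [2.221, 2.221, 0.003]
ft_force: [0.4, 0.9, -0.3]
grip_width: 0.0
grip_force: 0.0
```

View pics/c5.png

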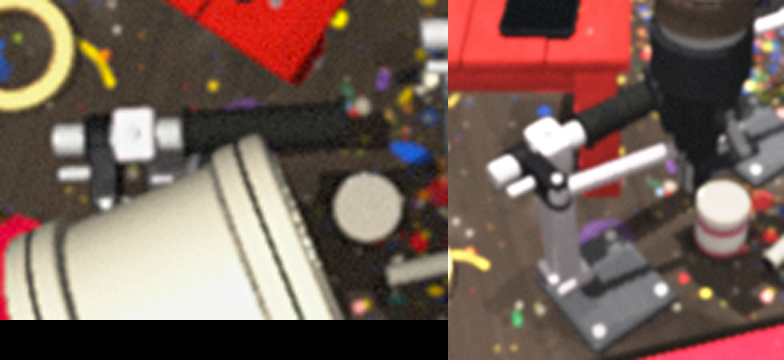

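The lever lies at its rest slant again and the force is zero. Now the second press.

```bash
python3 -m creep '[[0,0,0,0,0],[0,0,0,0,0],[0,0,0,0,0],[0,0,0.3,0,0],[0,0,0.3,0,0],[0,0,0.2,0,0],[0,0,0.2,0,0],[0,0,0.2,0,0]]'; python3 -m creep '[[0,0,0.2,0,0],[0,0,0.2,0,0],[0,0,0.2,0,0],[0,0,0.2,0,0],[0,0,0.2,0,0],[0,0,0.2,0,0],[0,0,0.2,0,0],[0,0,0.2,0,0]]'; python3 -m creep '[[0,0,0.2,0,0],[0,0,0.2,0,0],[0,0,0.1,0,0],[0,0,0.1,0,0],[0,0,0.1,0,0],[0,0,0,0,0],[0,0,0,0,0],[0,0,0,0,0]]'
```

```text
time_s: 15.5
tool_pos: [426.6, 186.2, 192.2]
eef_rot: [-2.221, -2.221, 0.002]
ft_force: [-2.4, -1.0, 1.3]
grip_width: -0.0
grip_force: 1.3
time_s: 16.3
tool_pos: [442.8, 186.0, 192.0]
eef_rot: [-2.221, -2.221, 0.003]
ft_force: [-3.4, -2.8, 0.2]
grip_width: -0.0
grip_force: 2.2
time_s: 17.1
tool_pos: [449.5, 186.1, 192.0]
eef_rot: [-2.221, -2.221, 0.003]
ft_force: [-5.6, -3.0, 0.4]
grip_width: 0.003
grip_force: 2.5
```

```bash
python3 -m creep '[[0,0,0.1,0,0],[0,0,0.1,0,0],[0,0,0.1,0,0],[0,0,0.1,0,0],[0,0,0.1,0,0],[0,0,0,0,0],[0,0,0,0,0],[0,0,0,0,0]]'; python3 - <<'E'
from workcell import eyes
from h import *
import cv2
a=eyes.snapshot('top');b=eyes.snapshot('scene')
a=a['frame'][170:270,140:280,::-1];b=b['frame'][150:300,170:310,::-1]
a=cv2.resize(a,None,fx=3.2,fy=3.2,interpolation=2);b=cv2.resize(b,None,fx=2.4,fy=2.4,interpolation=2)
p=lambda q:np.pad(q,((0,360-len(q)),(0,0),(0,0)))
cv2.imwrite('pics/c6.png',np.hstack([p(a),p(b)]))
E
```

```text
time_s: 17.9
tool_pos: [452.3, 186.2, 191.8]
eef_rot: [-2.218, -2.219, 0.007]
ft_force: [-9.8, -2.3, 4.2]
grip_width: -0.003
grip_force: 5.5
```

View pics/c6.png

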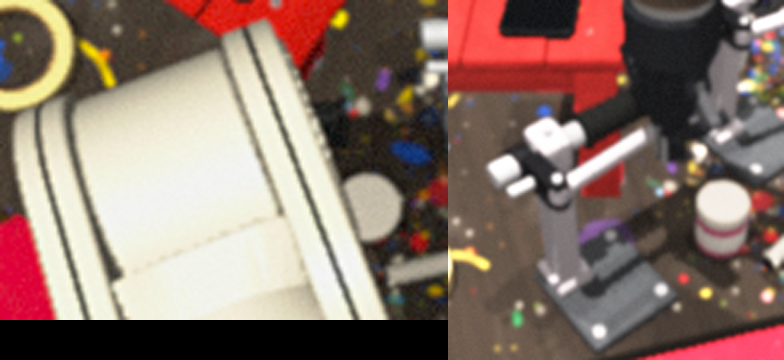

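The lever has swung in close to the grip and is held at its stop with about 10 N, with a gap still visible.

```bash
python3 -c "
from workcell import monitor,r
print(monitor.get_state()['ft_force']);print(r.job_done())"
```

```text
[-10.68404749  -1.83465454   3.80717907]
the job is handed in; nothing more can be done
None
```

I pressed the longer lever to its stop, let it come all the way out, pressed it to the stop again, and handed the job in at about 18 s with the fingers still holding it there at about 10 N; no verdict came back.

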